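# Trip the pinhole latch and put the setting-up kit away

### The arm

A 7-joint arm with a two-finger parallel gripper is mounted at the origin on the work surface. World frame = base frame: x ahead of the robot, y to its left, z up, the work surface at z = 0. Lengths are in m, angles in rad, forces in N, time in s.
With the tool pointing down it reaches from about 0.4 to 0.9 m from the base axis. Payload 5.5 kg.
Tool frame: the origin (TCP) lies midway between the tips of the shut fingers; the grasp point (between the pads) lies 19 mm behind it (manip.grip_depth is the distance from the TCP to the grasp point, in m); z points along the fingers, y is the line along which they close (so a half turn about z gives the same grasp; the last joint's range is limited). The gripper opens to 92 mm and grips with 3 to 60 N. Pads are 19 mm wide; open, the fingers measure 130 mm over their backs; the gripper's body (75 mm by 190 mm) begins 47 mm behind the grasp point.
Start: joints at [1.591, 0.501, -0.427, 1.55, 0.221, 1.138, -0.21], TCP at [0.156, -0.631, 0.227] pointing down, gripper open.
Joint ranges: [-2.88, 2.88], [-0.31, 2.03], [-1.54, 1.56], [0.2, 2.42], [-1.41, 4.55], [0.19, 2.02], [-2.57, 2.57]. Speed limits (rad/s): [2.57, 2.57, 3.14, 3.14, 3.14, 3.14, 3.14].

### API

Orientations are given as a unit quaternion [x, y, z, w].
In Python, from bench import manip, readout, workorder, get_image, get_calibration gives the robot as it stands (manip), with the cameras as plain functions, the readings (readout) and the job (workorder). Calls block until the motion is done:
- manip.move_pose(position, orientation): joint-space move of the TCP to a pose.
- manip.servo_line(position, ori=None, vel=0.15): straight line of the TCP; ori=None keeps the orientation; vel is the mean speed in m/s.
- manip.movej(angles): joint-space move.
- manip.open() and manip.close(f_grip=None): open the fingers fully, or close them until they stop; f_grip is the grip in N (None keeps the last).
- manip.sleep(seconds).
- manip.solve_ik(position, orientation): joint angles nearest the present ones, or None.
- get_image(name): name is "scene" or "top"; returns the picture (400x640x3 uint8, red, green, blue); there is no depth.
- get_calibration(name): a dict with "vfov" (degrees; the focal length in pixels is half the picture's height over the tangent of half this angle, whatever the lens; pixels are square), "cx", "cy" (the principal point, pixels), "eye" and "attitude" of the camera in the world. Camera axes: x right, y down, z forward; pixel columns grow to the right and rows downward; lengths in m; the calibration is good to about 2 mm. A picture is of the moment at which its call begins. get_calibration takes no time and is no camera call.
A pose or a line that the arm cannot do raises manip.PlanningError and nothing moves.
- workorder.hand_in(): hands the job in; it is judged then, once.
Readings, each from a call of its own:
- readout.current_clock(): time.
- readout.current_q(): joint angles.
- readout.current_joint_velocities(): joint speeds.
- readout.current_tau(): joint torques, N m.
- readout.current_tool_pos(): TCP position.
- readout.current_tcp_rot(): TCP orientation.
- readout.current_force(): force on the tool from outside, world axes, zero at the start.
- readout.current_wrist_torque(): the same for the moment, N m.
- readout.current_finger_gap(): finger opening in m.
- readout.current_gripper_force(): force on a finger pad.
Only numpy, scipy, OpenCV 4.12 (cv2) and the standard library are available. Lean on these libraries where they do the work, as an engineer would, in place of code of your own. Each camera call takes 0.05 s, during which the arm holds its last target. There are 200 camera calls.

### The job

Put away the parallels and vee blocks that lie on the rubber mat: first slide the little drill vice along the bench, never lifting it, from in front of the drawer cabinet to the middle of its white painted outline and square with it; only then push the release rod from the wooden tool block down the small hole in the cabinet's top until the drawer springs out, and stand the rod back upright, right down in its hole. Pull the drawer open, lay every parallel in the wide compartment and stand every vee block, vee upwards, in the narrow one, each on the drawer's floor and none on top of another, then push the drawer shut until it stays latched. Leave all the other tools and containers undisturbed.

Things in the scene. Friction and masses are not known exactly. Their poses are not given: they have to be found in the camera images.
- cabinet: grey steel bench cabinet with one drawer, 260 deep (x) by 320 wide (y) by 100 high, fixed to the bench; origin at the centre of its underside; its front faces its own -x, 130 mm from the origin. Blue drawer front with label holder, no handle. A sprung ejector (5 N) inside pushes the drawer out when the latch is tripped
- drawer (a joint): drawer travel in m: 0 shut (latched it rests at 0 to 0.003), 0.165 fully out towards the cabinet's -x. Tripped, it springs out about 0.05 and stops; then it slides with 1.5 to 3 N and stays where left. Shutting: the last 50 mm works against the ejector, the last 25 mm also over the latch (10 to 15 N in all); pushed fully home, the latch snaps up and holds it
- drawer_front (a point): middle of the upper edge of the drawer's front board, on the moving drawer; axes as the cabinet's. The board is 12 thick (x), 316 wide, from 14 to 88 mm above the bench; this point is on its 88 mm top edge, mid thickness, and 6 mm in front of the cabinet's face when shut. Once sprung out, the board can be pinched from above
- wide_in (a point): centre of the floor of the drawer's wide compartment (cabinet's +y side, left seen from the robot), on the moving drawer; axes as the cabinet's. Inside 175 (x) by 169 (y); floor 26 mm above the bench; walls 44, divider 30, front board 62 mm above the floor. Fully out, it is clear of the cabinet from 87 mm in front of this point (-x) to 77 mm behind it
- narrow_in (a point): centre of the floor of the drawer's narrow compartment (right, cabinet's -y), on the moving drawer; axes as the cabinet's. Inside 175 (x) by 92 (y), same floor, walls and clear length as the wide one
- release_hole (a point): centre of the mouth of the release hole, 12 mm diameter, ringed in brass, in the cabinet's flat top (10 mm thick, 100 mm above the bench), near its right front corner; axes as the cabinet's. Hidden 38 mm below the mouth is the pad of the spring latch: pushed down (4 N at first, 7 N at 10 mm; bottoms at 14 mm) it frees the drawer after about 6 mm, and rises again by itself
- rod: release rod, steel, 180 long: pin 8 mm diameter for the lower 110 mm, dark round handle 16 mm diameter for the upper 70 mm; 0.14 kg; origin at the centre of the pin's lower tip, z along the rod towards the handle. Starts upright in the middle hole of the wooden tool block, tip 10 mm above the bench
- tool_block: wooden block 60 (x) by 124 (y) by 60 high, fixed, with the rod's hole in the middle of its top and two short dark punches fixed 44 mm to either side of it (y), their tops 105 and 98 mm above the bench; origin at the centre of its underside. Stands left or right of the cabinet
- rod_hole (a point): centre of the mouth of the rod's hole in the tool block's top, 60 mm above the bench; the hole is 12 mm diameter and 50 mm deep; axes as the block's
- vice: small aluminium drill vice, 0.9 kg, loose on the bench before the cabinet; origin under the centre of its base, 140 long (its x) by 75 wide, 12 thick (44 mm wide bed to 22 mm). Fixed jaw 28 thick (x) by 70 wide, centred 45 mm along +x, top 52 mm up; moving jaw 39 mm from it towards -x; screw with cross handle reaches to 101 mm on the -x side
- outline: the vice's parking place: white painted rectangle on the bench, 164 (its x) by 99 mm, lines 7 mm wide, no height; origin at its centre; left or right of the cabinet. The vice stands centred in it, lengthwise, either way round, its cross handle overhanging one end
- mat: black rubber mat 210 (x) by 270 (y) by 2 mm, fixed, on the other side from the outline; origin at the centre of its underside
- parallel_1: plain steel parallel, a bar 120 long (its x) by 24 wide (its y) by 18 high, two dark cross-drilled marks on its long sides, about 0.4 kg; origin at the centre of its underside; lies flat on the rubber mat; in the drawer it may lie on any long face. May be absent
- parallel_2: plain steel parallel, a bar 120 long (its x) by 24 wide (its y) by 18 high, two dark cross-drilled marks on its long sides, about 0.4 kg; origin at the centre of its underside; lies flat on the rubber mat; in the drawer it may lie on any long face. May be absent
- vee_1: plain steel vee block, 60 long (its x) by 40 wide (its y) by 40 high with a 90-degree vee groove along its top, about 0.4 kg; origin at the centre of its underside; stands on the rubber mat. May be absent
- vee_2: plain steel vee block, 60 long (its x) by 40 wide (its y) by 40 high with a 90-degree vee groove along its top, about 0.4 kg; origin at the centre of its underside; stands on the rubber mat. May be absent
- oil_can: bystander: green oil bottle, 56 mm diameter, 130 high, beside the cabinet on the side away from the tool block
- tin: bystander: steel tin, 70 diameter, 70 high, on the cabinet's top at the back
- hammer: bystander: hammer lying at the far left; origin between its ends, on the bench
- spanner: bystander: spanner lying at the far right; origin between its ends, on the bench
- file: bystander: flat file with wooden handle, 255 long, lying near the robot
- square: bystander: engineer's square, 100 by 150, lying near the robot on the right
- jar: bystander: glass jar, 60 diameter, 75 high, near the robot on the left

How it is judged:
On the way, in this order (a step that is already met when the one before it is completed fails the run):
1. the vice has been slid into its painted outline while the drawer is still shut (horizontal distance between vice and outline below 0.015 m and angle between the x axis of vice and the x axis of outline, either way round below 0.14 rad and value of joint drawer below 0.01 m), for 0.2 s.
2. the drawer has sprung out with the rod in the release hole (value of joint drawer above 0.03 m and horizontal distance between rod and release_hole below 0.01 m and z of rod in the frame of release_hole below -0.02 m), for 0.1 s.
At the end, for the whole second after the job is handed in: Drawer latched within 5 mm of home; parallels on the wide floor, vee blocks vee upwards (8 degrees) on the narrow floor, none stacked, at rest; rod 40 mm or more down its block hole, within 8 degrees of upright; vice within 15 mm and 8 degrees of its outline (value of joint drawer below 0.005 m and horizontal distance between rod and rod_hole below 0.008 m and z of rod in the frame of rod_hole below -0.04 m and angle between each of rod, vee_1, vee_2's own z axis and vertical below 0.15 rad and horizontal distance between vice and outline below 0.015 m and angle between the x axis of vice and the x axis of outline, either way round below 0.14 rad and linear speed of each of vice, parallel_1, parallel_2, vee_1, vee_2 below 0.02 m/s and x of parallel_1 in the frame of wide_in between -0.088 and 0.088 m and y of parallel_1 in the frame of wide_in between -0.084 and 0.084 m and z of each of parallel_1, parallel_2 in the frame of wide_in below 0.016 m and x of parallel_2 in the frame of wide_in between -0.088 and 0.088 m and y of parallel_2 in the frame of wide_in between -0.084 and 0.084 m and x of vee_1 in the frame of narrow_in between -0.088 and 0.088 m and y of vee_1 in the frame of narrow_in between -0.046 and 0.046 m and z of each of vee_1, vee_2 in the frame of narrow_in below 0.008 m and x of vee_2 in the frame of narrow_in between -0.088 and 0.088 m and y of vee_2 in the frame of narrow_in between -0.046 and 0.046 m); the robot touches nothing.
It fails at once if the vice is lifted more than 12 mm off the bench or tipped (height (world z) of vice above 0.012 m or angle between vice's own z axis and vertical above 0.2 rad).
It fails at once if another tool or container is moved more than 30 mm (distance of any of oil_can, tin, hammer, spanner, file, square, jar from where it was at the start of the episode above 0.03 m).
Of parallel_1, parallel_2, vee_1, vee_2 only 2 to 4 are there at a start; the rules pass over those that are not, and their reading is None.
At some moment in a run one of vice, parallel_1, parallel_2 may be knocked a few centimetres aside while the robot is not near it.
It also fails if it takes over 210 s, if anything falls off the work surface, if the arm or the gripper's body presses on something with over 40 N, if the wrist force passes 120 N, or if a joint passes its speed limit or range.

## Working session

There is one attempt and no reset: what is moved stays moved. The work goes in short steps, each a Python script; the robot and the scene stay as the last script left them, time stands still between calls to the robot, and variables do not carry over. Pictures are saved under pics/ and viewed, at most 14 in all, crops included, and the job is handed in when it is done.

```bash
mkdir -p pics; ls
python3 - <<'E'
from bench import manip, readout, workorder, get_image, get_calibration
import cv2
for n in ("scene","top"):
    im=get_image(n); cv2.imwrite(f"pics/{n}0.png",im[:,:,::-1])
    print(n,get_calibration(n))
print(readout.current_tool_pos(),readout.current_tcp_rot(),readout.current_clock(),manip.grip_depth,readout.current_finger_gap())
E
```

```text
bench.py
pics
scene {'vfov': 51.38967565849447, 'cx': 319.80475559661124, 'cy': 197.2928228845515, 'eye': array([1.59407752, 0.09034157, 1.14223737]), 'attitude': array([ 0.62473554,  0.6792094 , -0.2818439 , -0.26257212])}
top {'vfov': 44.291608442789645, 'cx': 317.6992501929601, 'cy': 194.10333444703474, 'eye': array([0.41893608, 0.0060314 , 1.7165418 ]), 'attitude': array([ 0.70714108, -0.70611817,  0.03048195, -0.02048084])}
[ 0.15610147 -0.63033533  0.22581636] [ 9.92635073e-01  1.21139886e-01 -7.24713833e-05 -8.57548446e-04] 0.1 0.0188 0.09185372647555441
```

View pics/scene0.png

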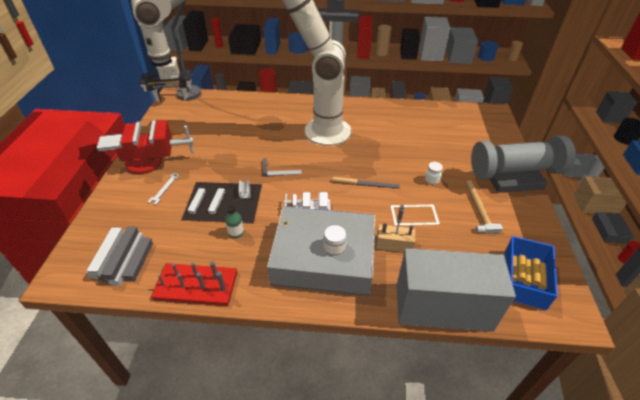

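View pics/top0.png

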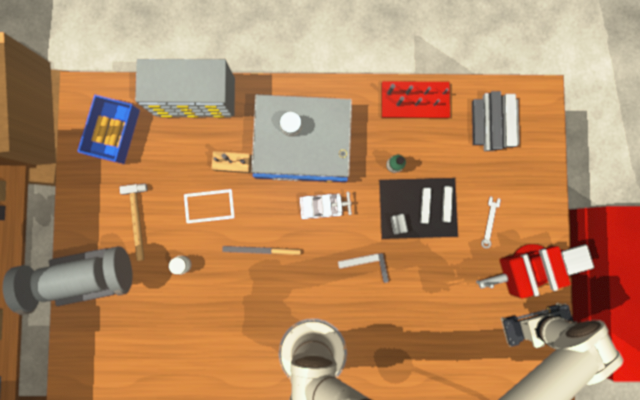

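```bash
cat > h.py <<'E'
import numpy as np, cv2
from scipy.spatial.transform import Rotation as R
from bench import manip, readout, workorder, get_image, get_calibration
def cal(n):
    c=get_calibration(n); f=200/np.tan(np.radians(c["vfov"]/2))
    return f,c["cx"],c["cy"],np.array(c["eye"]),R.from_quat(c["attitude"]).as_matrix()
def ray(n,uv):
    f,cx,cy,e,A=cal(n); uv=np.atleast_2d(uv).astype(float)
    d=np.c_[(uv[:,0]-cx)/f,(uv[:,1]-cy)/f,np.ones(len(uv))]@A.T
    return e,d
def unproj(n,uv,z):
    e,d=ray(n,uv); return (e+d*((z-e[2])/d[:,2:3]))[:,:2]
def proj(n,P):
    f,cx,cy,e,A=cal(n); p=(np.atleast_2d(P)-e)@A
    return np.c_[p[:,0]/p[:,2]*f+cx,p[:,1]/p[:,2]*f+cy]
def quat(yaw): # tool down; tool y (closing line) at angle yaw from world y
    return (R.from_euler('z',yaw)*R.from_euler('x',np.pi)).as_quat()
def big(n,box,k,name,im=None):
    im=get_image(n) if im is None else im
    x0,y0,x1,y1=box
    cv2.imwrite(f"pics/{name}.png",cv2.resize(im[y0:y1,x0:x1,::-1],None,fx=k,fy=k,interpolation=cv2.INTER_CUBIC))
    return im
E
python3 - <<'E'
from h import *
im=cv2.imread("pics/top0.png")[:,:,::-1]
big("top",(170,85,470,275),2.66,"topc",im)
s=cv2.imread("pics/scene0.png")[:,:,::-1]
big("scene",(170,170,450,300),2.85,"scenec",s)
E
```

```text
(no output)
```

View pics/topc.png

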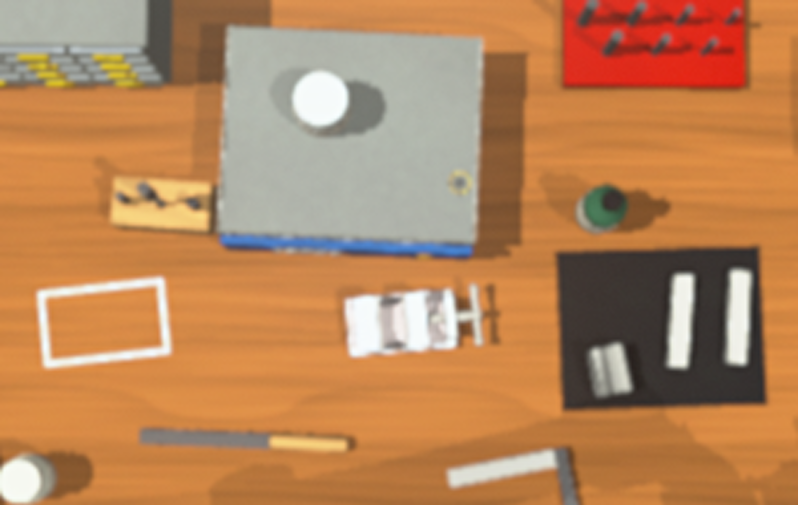

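View pics/scenec.png

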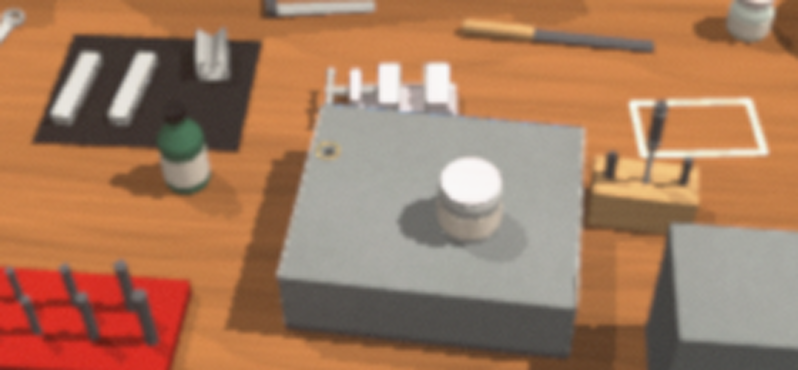

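```bash
cat >> h.py <<'E'
def comps(mask,off=(0,0),amin=15):
    cs,_=cv2.findContours(mask.astype(np.uint8),cv2.RETR_EXTERNAL,cv2.CHAIN_APPROX_NONE)
    return [c.reshape(-1,2)+np.array(off) for c in cs if cv2.contourArea(c)>=amin]
def rect(n,c,z):
    """min area rectangle in world at height z: centre, (long, short), yaw of long axis"""
    (x,y),(w,h),a=cv2.minAreaRect((unproj(n,c,z)*1000).astype(np.float32))
    if w<h: w,h,a=h,w,a+90
    a=np.radians(a); a=(a+np.pi/2)%np.pi-np.pi/2
    return np.array([x,y])/1000,(w,h),a
def sub(im,box,k=4):
    x0,y0,x1,y1=box
    return cv2.resize(im[y0:y1,x0:x1],None,fx=k,fy=k,interpolation=cv2.INTER_CUBIC)
def cont(im,box,f,k=4,amin=300):
    """contours in full-image px from an upsampled crop; f(rgb,hsv)->mask"""
    s=sub(im,box,k); hsv=cv2.cvtColor(s,cv2.COLOR_RGB2HSV).astype(int)
    m=f(s.astype(int),hsv)
    return [(c+0.5)/k-0.5+np.array(box[:2]) for c in comps(m,amin=amin)]
E
python3 - <<'E'
from h import *
np.set_printoptions(precision=4,suppress=True)
im=cv2.imread("pics/top0.png")[:,:,::-1].copy()
grey=lambda s,h:(h[...,1]<45)&(h[...,2]>90)
def show(t,cs,z):
    for c in cs:
        r=rect("top",c,z); print(t,r[0],np.array(r[1]),round(np.degrees(r[2]),1),'px',c.mean(0))
show("cab",cont(im,(244,88,358,182),lambda s,h:(h[...,1]<60)&(h[...,2]>85),amin=20000),0.1)
show("drawerfront",cont(im,(244,165,358,190),lambda s,h:(h[...,0]>95)&(h[...,0]<125)&(h[...,1]>110)),0.088)
show("outline",cont(im,(180,185,240,227),lambda s,h:(h[...,1]<80)&(h[...,2]>150)),0)
show("vice",cont(im,(292,185,362,225),lambda s,h:(h[...,1]<60)&(h[...,2]>150)),0.03)
show("mat",cont(im,(370,170,465,245),lambda s,h:(h[...,2]<90),amin=5000),0.002)
show("bars",cont(im,(384,182,455,236),grey),0.02)
show("block",cont(im,(208,148,251,175),lambda s,h:(h[...,0]<25)&(h[...,1]<165)&(h[...,2]>170)),0.06)
show("brass",cont(im,(332,143,350,163),lambda s,h:(h[...,1]>65),amin=20),0.1)
E
```

```text
cab [0.7227 0.0382] [325.1729 282.1378] 87.4 px [299.5368 150.8829]
drawerfront [0.5937 0.0427] [310.8911  13.442 ] 87.6 px [299.9343 176.8984]
outline [0.5015 0.3619] [169.0377 104.9584] -83.7 px [208.6608 205.7386]
vice [ 0.5022 -0.043 ] [174.147   78.6896] -84.8 px [327.4284 204.5274]
mat [ 0.4957 -0.3701] [263.8491 203.7047] -88.1 px [418.139  207.9396]
bars [ 0.44   -0.2976] [68.8392 51.6887] 10.7 px [398.8833 223.749 ]
bars [ 0.5042 -0.3916] [128.3544  34.2376] -4.6 px [425.4569 205.2354]
bars [ 0.5092 -0.4671] [129.4258  34.4327] -3.5 px [447.1308 203.7931]
block [0.6557 0.2791] [135.7154  81.1519] -89.8 px [231.9515 159.6648]
brass [ 0.661  -0.1036] [6.6596 4.1831] -89.8 px [344.0329 156.4539]
brass [ 0.6715 -0.1107] [10.0547  2.4934] -0.2 px [345.975 153.315]
brass [ 0.6835 -0.0985] [16.707   4.9652] -86.2 px [342.3227 149.9331]
```

Run:
```python
from h import *
np.set_printoptions(precision=4,suppress=True)
im=cv2.imread("pics/top0.png")[:,:,::-1].copy(); sc=cv2.imread("pics/scene0.png")[:,:,::-1].copy()
# vice in its frame (x axis along +y)
for thr in (150,):
  c=cont(im,(292,185,362,225),lambda s,h:(h[...,1]<70)&(h[...,2]>thr))[0]
  w=unproj("top",c,0.012); i=w[:,1]>np.quantile(w[:,1],.5)-0.0
  b=c[w[:,1]>-0.08]; r=rect("top",b,0.02); print("vice part",r, unproj("top",b,.012).max(0),unproj("top",b,.012).min(0))
# dark things
for n,img,box in (("top",im,(208,145,251,176)),("scene",sc,(376,200,420,250))):
  for c in cont(img,box,lambda s,h:(h[...,2]<105),amin=20):
    print(n,"dark",c.min(0),c.max(0),c.mean(0),unproj(n,c.mean(0),.155))
wood=lambda s,h:(h[...,2]>185)
for c in cont(im,(205,143,252,180),wood,amin=2000): print("block top",rect("top",c,.06),c.min(0),c.max(0))
big("top",(205,140,260,182),14,"blk",im); big("scene",(276,198,300,232),16,"x",sc)
a=cv2.resize(im[138:170,325:360,::-1],None,fx=12,fy=12,interpolation=cv2.INTER_CUBIC)
b=cv2.resize(sc[205:240,270:305,::-1],None,fx=12,fy=12,interpolation=cv2.INTER_CUBIC)
c=cv2.resize(im[142:174,208:250,::-1],None,fx=9,fy=9,interpolation=cv2.INTER_CUBIC)
d=cv2.resize(sc[198:240,376:420,::-1],None,fx=9,fy=9,interpolation=cv2.INTER_CUBIC)
out=np.zeros((600,800,3),np.uint8)
def crop(i): return cv2.resize(i,(400,300))
# equal-scale tiles 8x -> 50x37 px windows
t=lambda I,x,y: cv2.resize(I[y:y+37,x:x+50,::-1],(400,296),interpolation=cv2.INTER_CUBIC)
out[:296,:400]=t(im,320,135);out[:296,400:]=t(sc,262,205);out[300:596,:400]=t(im,206,140);out[300:596,400:]=t(sc,374,200)
cv2.imwrite("pics/tiles.png",out)
```

```text
vice part (array([ 0.5004, -0.0187]), (127.46184539794922, 79.9436264038086), np.float64(-1.485507361173105)) [0.5438 0.0465] [ 0.4568 -0.0796]
top dark [240.875 159.875] [244.125 162.375] [242.5847 161.0363] [[0.6372 0.2241]]
top dark [215.625 158.875] [217.625 160.125] [216.5724 159.4934] [[0.6419 0.307 ]]
top dark [249.375 157.125] [250.375 165.875] [250.0214 161.5   ] [[0.6357 0.2004]]
top dark [224.875 156.125] [227.875 159.125] [226.3045 157.8622] [[0.6472 0.2761]]
scene dark [375.625 236.375] [376.875 245.375] [376.0541 240.875 ] [[0.7729 0.2001]]
scene dark [408.125 226.375] [411.625 233.875] [410.0634 230.1793] [[0.7206 0.3069]]
scene dark [381.875 223.875] [385.375 232.125] [383.7971 228.0471] [[0.7187 0.2252]]
scene dark [397.625 207.125] [402.375 221.625] [399.8974 214.1961] [[0.6544 0.279 ]]
block top (array([0.6506, 0.2868]), (159.3107147216797, 125.52136993408203), np.float64(-1.567330607806234)) [204.625 142.625] [251.375 179.375]
```

View pics/tiles.png

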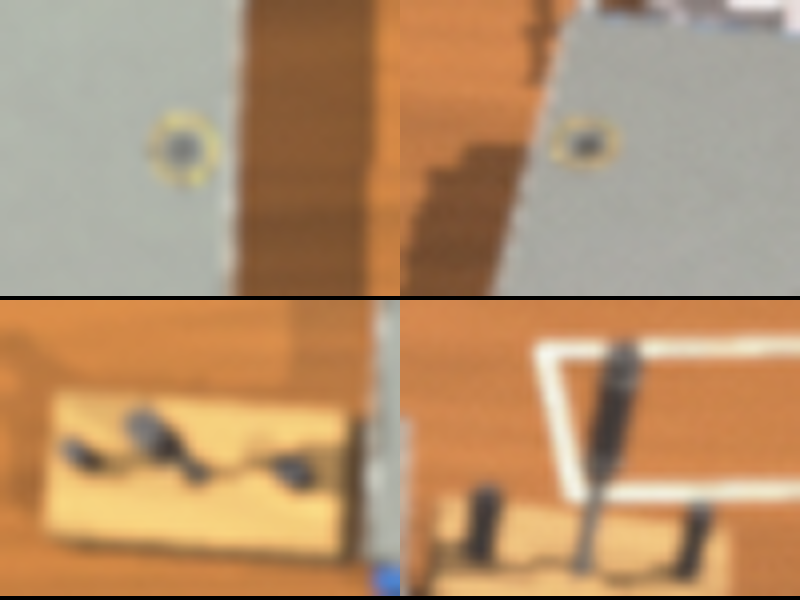

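Run:
```python
from h import *
np.set_printoptions(precision=4,suppress=True)
print("hole",unproj("top",[342.3,153.0],.1),unproj("scene",[284.6,222.4],.1))
print("rod foot",unproj("top",[230.1,161.1],.06),unproj("scene",[396.4,233.2],.06))
print("rod top",unproj("top",[223.4,154.8],.19),unproj("scene",[401.7,205.6],.19))
# cabinet geometry fit: side edges of grey top
im=cv2.imread("pics/top0.png")[:,:,::-1].copy()
s=sub(im,(240,85,362,185)); hsv=cv2.cvtColor(s,cv2.COLOR_RGB2HSV).astype(int)
m=(hsv[...,1]<70)&(hsv[...,2]>85)
L=[];Rr=[]
for r in range(120,300,4):
    x=np.where(m[r])[0]; L.append([(x[0]+.5)/4-.5+240,(r+.5)/4-.5+85]); Rr.append([(x[-1]+.5)/4-.5+240,(r+.5)/4-.5+85])
for e in (L,Rr):
    w=unproj("top",e,.1); p=np.polyfit(w[:,0],w[:,1],1); print("edge y at x=.66,.8",np.polyval(p,[.66,.8]),np.degrees(np.arctan(p[0])))
B=[];F=[]
for c in range(80,420,8):
    x=np.where(m[:,c])[0]; B.append([(c+.5)/4-.5+240,(x[0]+.5)/4-.5+85])
    y=np.where((hsv[:,c,0]>95)&(hsv[:,c,0]<125)&(hsv[:,c,1]>90))[0]
    if len(y): F.append([(c+.5)/4-.5+240,(y[0]+.5)/4-.5+85])
w=unproj("top",B,.1);p=np.polyfit(w[:,1],w[:,0],1);print("back x at y=.04",np.polyval(p,.04),np.degrees(np.arctan(p[0])))
w=unproj("top",F,.09);p=np.polyfit(w[:,1],w[:,0],1);print("blue top x at y=.04",np.polyval(p,.04),np.degrees(np.arctan(p[0])))
print("oil",unproj("scene",[235,222],.0))
# IK for vice grasp
for yw in (-84.8,95.2):
    for z in (.25,.035):
        q=manip.solve_ik([.506,.01,z],quat(np.radians(yw))); print(yw,z,q)
```

```text
hole [[ 0.6727 -0.0984]] [[ 0.6732 -0.0989]]
rod foot [[0.6501 0.2796]] [[0.6542 0.2803]]
rod top [[0.6517 0.2792]] [[0.6494 0.2801]]
edge y at x=.66,.8 [0.2009 0.1944] -2.6785875032561934
edge y at x=.66,.8 [-0.1207 -0.1267] -2.4491736593271076
back x at y=.04 0.8625790924584041 2.7459340100500262
blue top x at y=.04 0.5995156766436464 2.3073994120442225
oil [[ 0.5985 -0.2992]]
-84.8 0.25 [-1.1359  0.5588  1.4378  1.9201 -0.5973  1.2065 -2.5347]
-84.8 0.035 [-0.6541  0.6255  0.7313  2.068  -0.6592  0.6925 -2.5383]
95.2 0.25 [ 0.8279  0.3634 -1.0923  1.8661  0.3567  1.1278 -0.3039]
95.2 0.035 [ 0.4747  0.6065 -0.6772  2.031   0.5853  0.703  -0.4865]
```

Run:
```python
from h import *
np.set_printoptions(precision=4,suppress=True)
print("jaw",unproj("top",[307.2,206.2],.052))
q=quat(np.radians(94.9)); q2=quat(np.radians(96.3))
print(manip.solve_ik([.4966,.4066,.03],q2))
manip.move_pose([.497,.019,.22],q)
print(readout.current_q(),readout.current_force())
manip.servo_line([.497,.019,.03],vel=.12)
print(readout.current_force()); manip.close(40)
print(readout.current_finger_gap(),readout.current_force(),readout.current_tool_pos(),readout.current_clock())
big("scene",(270,180,470,290),4,"g1")
```

```text
jaw [[0.498  0.0181]]
[ 0.0574  1.1891 -1.31    1.6772  1.2036  1.2896 -1.4066]
[ 0.8691  0.4417 -1.1879  1.9179  0.4623  1.0957 -0.4237] [-0.6132 -0.8062 -0.7069]
[-0.2619 -0.2909  0.5874]
0.0698596770311826 [2.1267 0.8497 0.9544] [0.4976 0.019  0.0303] 4.925
```

View pics/g1.png

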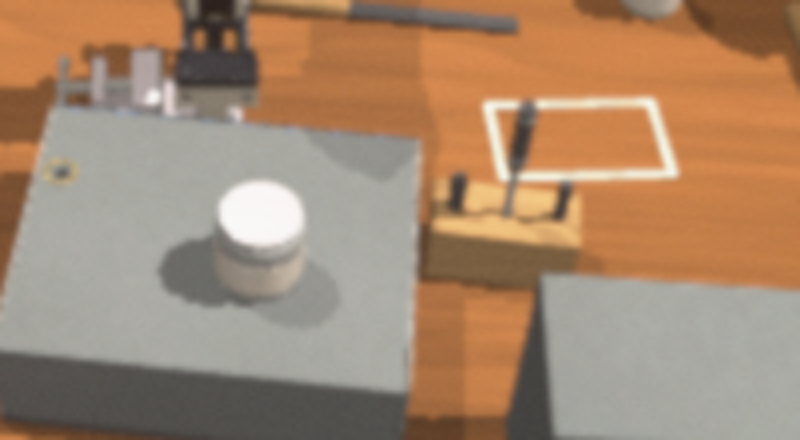

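The gripper straddles the fixed jaw (crop about 215,90) with a 70 mm gap, so I'll slide the vice now.

Run:
```python
from h import *
np.set_printoptions(precision=4,suppress=True)
manip.servo_line([.4966,.4066,.0303],quat(np.radians(96.3)),vel=.1)
print(readout.current_tool_pos(),readout.current_force(),readout.current_finger_gap())
manip.open(); manip.servo_line([.4966,.4066,.2],vel=.2)
manip.move_pose([.45,.1,.3],quat(np.radians(96.3)))
print(readout.current_clock())
im=big("top",(170,170,350,245),4.4,"v1")
cv2.imwrite("pics/top1.png",im[:,:,::-1])
```

```text
[0.4979 0.4008 0.0303] [  0.2434 -13.3897  12.9801] 0.06980116940183827
11.825
```

View pics/v1.png

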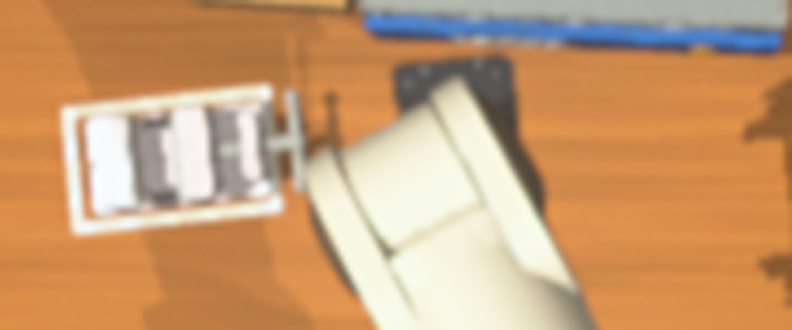

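The vice sits inside its outline (crop 85–270, rows 105–215), off by only about 4 mm. Next is the rod.

Run:
```python
from h import *
np.set_printoptions(precision=4,suppress=True)
best=None
for yw in (0,180,90,-90):
    qs=[manip.solve_ik(p,quat(np.radians(yw))) for p in ([.652,.28,.3],[.652,.28,.135],[.673,-.099,.27],[.673,-.099,.17])]
    print(yw,*[None if q is None else q for q in qs],sep="\n ")
```

```text
0
 [-0.0327  0.6105 -0.6767  1.2845  0.3749  1.3721 -2.263 ]
 [-0.0674  0.7342 -0.5906  1.4523  0.435   1.0873 -2.3127]
 [ 0.5286  0.5647 -0.6422  1.4117  0.3415  1.2773 -1.7082]
 [ 0.501   0.6446 -0.5894  1.5132  0.3839  1.101  -1.7415]
180
 [ 0.2318  0.8971 -1.3555  1.2742  0.869   1.5935  0.5958]
 [ 0.228   1.0198 -1.2244  1.4411  0.9638  1.3499  0.526 ]
 [ 0.8418  0.8825 -1.3576  1.4006  0.8571  1.5174  1.1086]
 [ 0.8323  0.961  -1.2759  1.5014  0.9277  1.3715  1.0617]
90
 [ 0.1224  0.716  -0.9985  1.2782  0.5896  1.4477 -0.8235]
 [ 0.1038  0.8461 -0.9084  1.4456  0.69    1.1874 -0.9001]
 [ 0.7209  0.6855 -1.0022  1.4046  0.5769  1.3611 -0.2943]
 [ 0.6913  0.7599 -0.924   1.5061  0.6323  1.1946 -0.3366]
-90
 [ 0.2522  0.9997 -1.5157  1.2735  1.0076  1.6852  2.1033]
 [ 0.2771  1.1904 -1.4607  1.4394  1.1788  1.5183  2.0109]
 [-0.5628  0.7383  1.1302  1.4548 -0.6703  1.37   -2.5443]
 [ 0.8735  1.1279 -1.4925  1.5001  1.1231  1.5305  2.5418]
```

Run:
```python
from h import *
np.set_printoptions(precision=4,suppress=True)
q=quat(np.pi/2)
manip.move_pose([.652,.280,.3],q)
manip.servo_line([.652,.280,.132],vel=.1)
print(readout.current_tool_pos(),readout.current_force())
manip.close(15); manip.sleep(.2)
print(readout.current_finger_gap(),readout.current_force(),readout.current_tool_pos())
manip.close(55); manip.sleep(.2)
print(readout.current_finger_gap(),readout.current_force(),readout.current_tool_pos())
p=readout.current_tool_pos()
manip.servo_line([p[0],p[1],.27],vel=.1)
print(readout.current_force(),readout.current_tool_pos())
manip.servo_line([.673,-.099,.255],vel=.2); manip.sleep(.3)
print(readout.current_tool_pos(),readout.current_force(),readout.current_clock())
a=get_image("top"); b=get_image("scene")
t=lambda I,x,y: cv2.resize(I[y:y+37,x:x+50,::-1],(400,296),interpolation=cv2.INTER_CUBIC)
cv2.imwrite("pics/r1.png",np.hstack([t(a,320,135),t(b,262,195)]))
P=readout.current_tool_pos()
for h in (0.,.06): print(proj("scene",[P[0],P[1],P[2]-.122+h]),proj("top",[P[0],P[1],P[2]-.122+h]))
```

```text
[0.6523 0.2803 0.1327] [-0.4068 -1.4086 -0.1216]
0.015337659802167933 [-0.4574 -0.9782 -0.2771] [0.6519 0.28   0.132 ]
0.01517429377574199 [-0.1162 -0.2509 -0.6459] [0.6519 0.28   0.132 ]
[ 0.0584  0.6007 -1.2675] [0.6516 0.2797 0.269 ]
[ 0.673  -0.0986  0.255 ] [ 0.4384  0.0449 -1.3654] 20.425
[[284.0681 215.6712]] [[343.0976 151.3336]]
[[283.0198 202.9305]] [[344.3568 148.2914]]
```

View pics/r1.png

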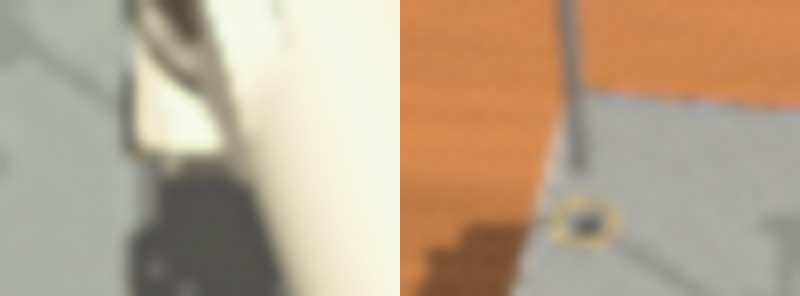

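Run:
```python
from h import *
np.set_printoptions(precision=4,suppress=True)
f0=readout.current_force()
x,y=.673,-.0988
manip.servo_line([x,y,.227],vel=.1)
for z in np.arange(.222,.166,-.004):
    manip.servo_line([x,y,z],vel=.04); f=readout.current_force()-f0; p=readout.current_tool_pos()
    print(round(z,3),p,f)
    if z>.2 and f[2]>4: break
    if f[2]>14 : break
manip.sleep(.3)
b=big("scene",(230,170,430,300),4,"d1")
```

```text
0.222 [ 0.673  -0.0988  0.222 ] [-1.3929  0.1724  0.4404]
0.218 [ 0.6728 -0.0989  0.2178] [-1.9073  0.3879  0.1046]
0.214 [ 0.6728 -0.0988  0.2136] [-0.4605 -0.0961  0.5197]
0.21 [ 0.6728 -0.0989  0.2096] [-0.1838  1.0973  0.7375]
0.206 [ 0.6728 -0.0989  0.2056] [-1.2262 -0.7047  0.7343]
0.202 [ 0.6727 -0.0989  0.2016] [-1.4488  0.4521  0.7683]
0.198 [ 0.6727 -0.0988  0.1976] [-0.7848  0.9009  0.1261]
0.194 [ 0.6728 -0.0988  0.1936] [-0.369   0.027   0.0329]
0.19 [ 0.6728 -0.0989  0.1896] [-2.2567  0.3428  0.116 ]
0.186 [ 0.6727 -0.0989  0.1856] [-0.9452  0.5148 -0.3784]
0.182 [ 0.6732 -0.0987  0.182 ] [-0.0931 -0.1144  0.5682]
0.178 [ 0.6733 -0.0988  0.1783] [-0.5749  0.8447  4.726 ]
0.174 [ 0.6733 -0.0988  0.1743] [-1.0187  0.1773  5.8231]
0.17 [ 0.6734 -0.0987  0.1705] [-0.9555  0.5026  6.9953]
```

View pics/d1.png

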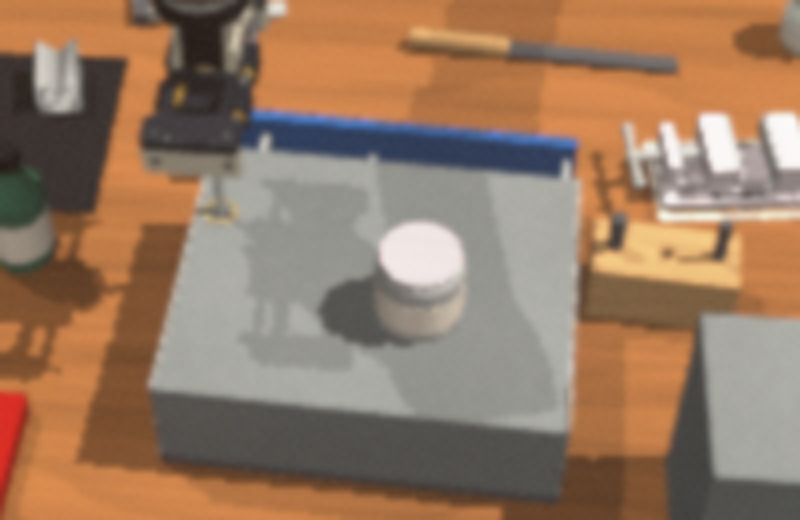

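The drawer has sprung out: the blue board is forward, the divider at crop (373,155). Now I'll return the rod.

Run:
```python
from h import *
np.set_printoptions(precision=4,suppress=True)
manip.servo_line([.673,-.0988,.262],vel=.15)
manip.servo_line([.6518,.280,.262],vel=.2); manip.sleep(.2)
f0=readout.current_force()
manip.servo_line([.6518,.280,.186],vel=.1)
ok=True
for z in np.arange(.18,.1315,-.006):
    manip.servo_line([.6518,.280,z],vel=.06); f=readout.current_force()-f0
    print(round(z,3),readout.current_tool_pos(),f)
    if f[2]>6: ok=False; break
if ok:
    manip.servo_line([.6518,.280,.132],vel=.04); manip.open()
    manip.servo_line([.6518,.280,.3],vel=.2); print(readout.current_clock())
    p=[.50,.28,.3]; manip.servo_line(p,vel=.3)
```

```text
0.18 [0.6518 0.2798 0.18  ] [ 0.5758 -0.1255  0.4041]
0.174 [0.6516 0.2797 0.1734] [ 0.7879 -0.4153 -1.7353]
0.168 [0.6515 0.2797 0.1673] [0.3097 0.1315 0.0854]
0.162 [0.6515 0.2797 0.1614] [-0.0402 -1.1039 -1.0389]
0.156 [0.6515 0.2798 0.1554] [0.424  0.246  0.6063]
0.15 [0.6515 0.2797 0.1493] [ 0.2269  0.3037 -0.2586]
0.144 [0.6515 0.2797 0.1434] [-0.8758 -0.5464 -0.6147]
0.138 [0.6515 0.2798 0.1374] [-0.0585 -0.9057 -0.42  ]
0.132 [0.6519 0.2801 0.132 ] [0.6127 0.995  1.1279]
33.525
```

```bash
cat >> h.py <<'E'
CY=np.radians(-2.6); CO=np.array([.7309,.037])
def cab(x,y): return CO+np.array([np.cos(CY)*x-np.sin(CY)*y,np.sin(CY)*x+np.cos(CY)*y])
def tocab(w): d=np.atleast_2d(w)-CO; return np.c_[np.cos(CY)*d[:,0]+np.sin(CY)*d[:,1],-np.sin(CY)*d[:,0]+np.cos(CY)*d[:,1]]
E
python3 - <<'E'
from h import *
np.set_printoptions(precision=4,suppress=True)
print("div,walls",tocab(unproj("scene",[323.2,208.7],.056)),tocab(unproj("scene",[[371.2,211],[296.2,205]],.07)))
print("hole",tocab([.673,-.0988]))
im=get_image("top"); cv2.imwrite("pics/top2.png",im[:,:,::-1])
for c in cont(im,(244,165,358,205),lambda s,h:(h[...,0]>95)&(h[...,0]<130)&(h[...,1]>80)&(h[...,2]>120),amin=300): r=rect("top",c,.088); print("front",r,tocab(r[0]))
for yw in (0,180):
  print(yw,[manip.solve_ik([*cab(x,.06),z],quat(CY+np.radians(yw))) for x,z in ((-.157,.2),(-.157,.05),(-.285,.05))])
E
```

```text
div,walls [[-0.1735 -0.0222]] [[-0.1713  0.1497]
 [-0.1657 -0.1193]]
hole [[-0.0517 -0.1383]]
front (array([0.5467, 0.0462]), (309.2654724121094, 13.337784767150879), np.float64(1.5388596990026664)) [[-0.1844  0.0009]]
0 [array([ 0.3035,  0.4679, -0.6907,  1.7367,  0.3359,  1.0585, -2.1177]), array([ 0.2024,  0.6539, -0.5633,  1.8319,  0.4734,  0.7929, -2.2236]), array([ 0.2237,  0.4951, -0.6188,  2.1314,  0.4724,  0.6507, -2.3384])]
180 [array([ 0.6637,  0.8149, -1.3587,  1.7265,  0.8275,  1.3101,  0.6492]), array([ 0.5733,  0.9621, -1.1684,  1.8205,  1.0095,  1.1011,  0.5439]), array([ 0.6395,  0.8112, -1.2066,  2.1208,  0.9824,  0.9519,  0.384 ])]
```

Run:
```python
from h import *
np.set_printoptions(precision=4,suppress=True)
q=quat(CY+np.pi)
manip.move_pose([*cab(-.157,.06),.2],q); manip.close(20)
manip.sleep(.2); f0=readout.current_force()
manip.servo_line([*cab(-.157,.06),.052],vel=.12)
print(readout.current_tool_pos(),readout.current_force()-f0)
for x in np.arange(-.165,-.300,-.01):
    manip.servo_line([*cab(x,.06),.052],vel=.08); f=readout.current_force()-f0
    print(round(x,3),tocab(readout.current_tool_pos()[:2]),f)
    if np.hypot(f[0],f[1])>9: break
manip.servo_line([*cab(x+.012,.06),.052],vel=.08)
manip.servo_line([*cab(x+.012,.06),.25],vel=.2)
manip.move_pose([.35,-.38,.3],q)
print(readout.current_clock())
im=big("top",(170,85,470,275),2.66,"open"); cv2.imwrite("pics/top3.png",im[:,:,::-1])
```

```text
[0.5774 0.1043 0.0529] [ 0.3096  0.3491 -0.5526]
-0.165 [[-0.1651  0.0601]] [ 1.1197 -0.2288  0.3591]
-0.175 [[-0.175   0.0599]] [ 0.2598 -0.806   0.2978]
-0.185 [[-0.1852  0.06  ]] [ 0.4135 -1.0861  0.4425]
-0.195 [[-0.1953  0.06  ]] [-0.144  -0.2638  0.4757]
-0.205 [[-0.2052  0.06  ]] [-0.8993 -0.8304  0.2292]
-0.215 [[-0.2151  0.06  ]] [0.5292 0.4069 0.2013]
-0.225 [[-0.2252  0.06  ]] [-0.3486 -0.5196 -0.0073]
-0.235 [[-0.2351  0.06  ]] [ 0.3108  0.185  -0.4829]
-0.245 [[-0.2452  0.06  ]] [ 0.6232 -0.1636  0.1724]
-0.255 [[-0.2552  0.06  ]] [ 0.4865 -0.07   -0.186 ]
-0.265 [[-0.2652  0.06  ]] [ 0.4401  0.0058 -0.235 ]
-0.275 [[-0.2752  0.06  ]] [-0.5686 -0.404  -1.0544]
-0.285 [[-0.2811  0.06  ]] [ 8.7433  0.0917 -4.5397]
-0.295 [[-0.2809  0.06  ]] [ 34.1854   1.0012 -25.0319]
45.7583
```

View pics/open.png

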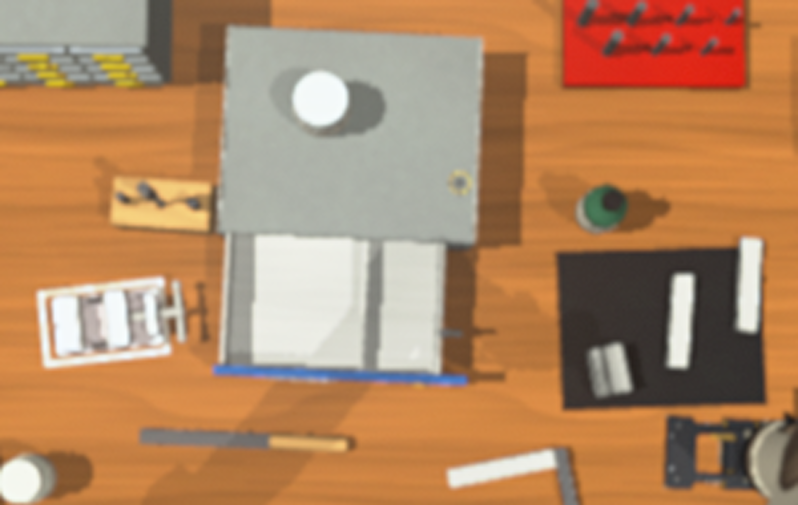

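Run:
```python
from h import *
np.set_printoptions(precision=3,suppress=True)
im=cv2.imread("pics/top3.png")[:,:,::-1].copy()
print("walls",tocab(unproj("top",[[254.6,205],[336.2,205]],.07)),"div",tocab(unproj("top",[[306.5,205],[312.5,205]],.056)))
for c in cont(im,(384,170,460,236),lambda s,h:(h[...,1]<45)&(h[...,2]>105)): r=rect("top",c,.02); print(r[0],np.array(r[1]),np.degrees(r[2]),c.mean(0))
print("front",tocab(unproj("top",[300,225.2],.088)))
for t,P in (("vee",[([.44,-.2976,.2],10.7),([.44,-.2976,.022],10.7),([*cab(-.2175,-.07),.2],87.4),([*cab(-.2175,-.07),.047],87.4)]),("par",[([.56,-.47,.2],-3.5),([.56,-.47,.007],-3.5),([*cab(-.21,.064),.2],-2.6),([*cab(-.21,.064),.032],-2.6)])):
  for a in (0,180,-180):
    print(t,a,[None if (q:=manip.solve_ik(p,quat(np.radians(y+a)))) is None else np.array(q) for p,y in P])
```

```text
walls [[-0.237  0.146]
 [-0.224 -0.127]] div [[-0.228 -0.027]
 [-0.227 -0.047]]
[ 0.44  -0.298] [66.624 48.97 ] 10.696102142333984 [399.032 223.819]
[ 0.504 -0.392] [126.739  32.442] -4.569488525390619 [425.491 205.181]
[ 0.55  -0.482] [124.358  32.366] -2.6684494018554368 [451.18  191.855]
front [[-0.297 -0.009]]
vee 0 [array([ 1.   ,  0.335, -0.549,  1.873,  0.207,  0.99 , -1.023]), array([ 0.809,  0.581, -0.328,  1.982,  0.307,  0.626, -1.104]), array([ 0.76 ,  0.393, -0.934,  1.912,  0.37 ,  1.02 , -0.382]), array([ 0.521,  0.581, -0.654,  2.017,  0.533,  0.718, -0.512])]
vee 180 [array([ 1.394,  0.511, -1.096,  1.862,  0.513,  1.087,  1.857]), array([ 1.196,  0.736, -0.84 ,  1.97 ,  0.776,  0.795,  1.66 ]), array([ 0.975,  0.591, -1.294,  1.907,  0.631,  1.14 ,  2.533]), array([ 0.642,  0.642, -0.817,  2.013,  0.672,  0.777,  2.516])]
vee -180 [array([ 1.394,  0.511, -1.096,  1.862,  0.513,  1.087,  1.857]), array([ 1.196,  0.736, -0.84 ,  1.97 ,  0.776,  0.795,  1.66 ]), array([ 0.975,  0.591, -1.294,  1.907,  0.631,  1.14 ,  2.533]), array([ 0.642,  0.642, -0.817,  2.013,  0.672,  0.777,  2.516])]
par 0 [array([ 0.057,  0.911,  1.127,  1.377, -0.82 ,  1.355, -0.437]), array([ 0.048,  1.193,  1.123,  1.476, -1.12 ,  1.196, -0.281]), array([-1.213,  0.697,  1.361,  1.906, -0.745,  1.183, -1.193]), array([-0.073,  0.556, -0.229,  1.972,  0.203,  0.635, -2.049])]
par 180 [array([ 1.195,  0.823, -0.944,  1.328,  0.661,  1.314,  1.755]), array([ 1.143,  1.011, -0.811,  1.43 ,  0.791,  1.043,  1.673]), array([ 0.604,  0.539, -1.128,  1.852,  0.545,  1.105,  0.798]), array([ 0.461,  0.777, -0.946,  1.955,  0.842,  0.866,  0.58 ])]
par -180 [array([ 1.195,  0.823, -0.944,  1.328,  0.661,  1.314,  1.755]), array([ 1.143,  1.011, -0.811,  1.43 ,  0.791,  1.043,  1.673]), array([ 0.604,  0.539, -1.128,  1.852,  0.545,  1.105,  0.798]), array([ 0.461,  0.777, -0.946,  1.955,  0.842,  0.866,  0.58 ])]
```

```bash
cat >> h.py <<'E'
def pick(x,y,z,yaw,force=40,up=.22):
    q=quat(yaw); manip.move_pose([x,y,up],q); manip.open()
    manip.servo_line([x,y,z+.01],vel=.18); manip.servo_line([x,y,z],vel=.05)
    manip.close(force); manip.sleep(.2); print("gap",readout.current_finger_gap(),readout.current_force())
    manip.servo_line([x,y,up],vel=.15); print("lifted gap",readout.current_finger_gap(),readout.current_force())
def lower(x,y,z,yaw,up=.22,lim=6):
    """carry over (x,y), go down until z or contact"""
    manip.servo_line([x,y,up],quat(yaw),vel=.2); manip.sleep(.2); f0=readout.current_force()
    manip.servo_line([x,y,z+.012],vel=.15)
    for zz in np.arange(z+.009,z-.0045,-.003):
        manip.servo_line([x,y,zz],vel=.03); f=readout.current_force()-f0
        if abs(f[2])>lim: break
    print("down",zz,readout.current_tool_pos(),f)
E
python3 - <<'E'
from h import *
np.set_printoptions(precision=4,suppress=True)
pick(.44,-.2976,.022,np.radians(10.7))
x,y=cab(-.2165,-.073)
lower(x,y,.047,CY+np.pi/2)
manip.open(); manip.servo_line([x,y,.22],vel=.2)
manip.move_pose([.42,-.35,.25],quat(np.radians(10.7)))
print(readout.current_clock())
im=big("top",(170,145,470,275),2.66,"vee"); cv2.imwrite("pics/top4.png",im[:,:,::-1])
E
```

```text
gap 0.03953877481317252 [-0.1729  2.9254  2.0811]
lifted gap 0.03974079310158777 [-0.0107 -0.0493 -4.2916]
down 0.04399999999999999 [ 0.5141 -0.0262  0.0458] [ 0.7611 -1.6595 10.7627]
61.3917
```

View pics/vee.png

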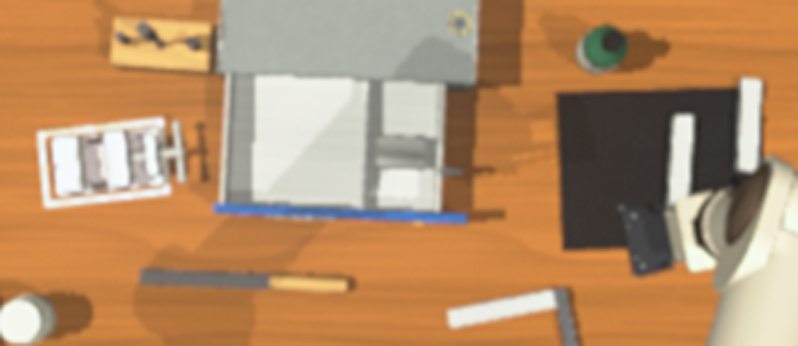

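The vee stands in the narrow compartment (crop 377–436, 135–165). The parallels are unmoved, so they're next.

Run:
```python
from h import *
np.set_printoptions(precision=4,suppress=True)
pick(.55,-.482,.007,np.pi+np.radians(-2.7))
x,y=cab(-.21,.061)
lower(x,y,.032,CY+np.pi)
manip.open(); manip.servo_line([x,y,.12],vel=.2); manip.close(20)
a=cab(-.21,.018)
manip.servo_line([*a,.12],vel=.15); manip.sleep(.2); f0=readout.current_force()
manip.servo_line([*a,.036],vel=.12); print("at",readout.current_force()-f0)
for yy in np.arange(.028,.125,.006):
    manip.servo_line([*cab(-.21,yy),.036],vel=.06); f=readout.current_force()-f0
    print(round(yy,3),tocab(readout.current_tool_pos()[:2])[0],f)
    if abs(f[1])>7: break
manip.servo_line([*cab(-.21,yy-.012),.036],vel=.1)
manip.servo_line([*cab(-.21,yy-.012),.22],vel=.2)
print(readout.current_clock())
im=get_image("top"); cv2.imwrite("pics/top5.png",im[:,:,::-1])
```

```text
gap 0.023421159399016938 [0.5712 0.7783 0.2965]
lifted gap 0.023144813494568196 [-0.0865  0.0448 -3.5332]
down 0.02899999999999999 [0.526  0.1076 0.0307] [ 0.2106 -2.9686 11.7661]
at [-0.5306  0.4058  0.4814]
0.028 [-0.2097  0.0289] [ 0.4659 -1.1267  0.0945]
0.034 [-0.21    0.0346] [-0.8728 -0.9499  0.5577]
0.04 [-0.21    0.0404] [-1.5433 -1.237   0.7544]
0.046 [-0.2098  0.0462] [ 0.016  -1.5062  2.4914]
0.052 [-0.2098  0.0522] [ 0.385  -0.7712  2.5357]
0.058 [-0.2099  0.0582] [ 0.7075 -1.7192  1.6505]
0.064 [-0.2099  0.0643] [-0.5024 -1.2554  2.197 ]
0.07 [-0.21    0.0703] [ 0.1649 -2.2921  2.2369]
0.076 [-0.21    0.0763] [-0.0343 -3.0435  2.8068]
0.082 [-0.21    0.0823] [-0.2068 -2.3183  2.9658]
0.088 [-0.21    0.0883] [-1.0961 -2.57    3.4996]
0.094 [-0.21    0.0943] [-0.3835 -2.2349  3.5024]
0.1 [-0.21    0.1002] [ 0.4734 -2.4296  3.4675]
0.106 [-0.21    0.1062] [ 0.351  -2.9757  3.1117]
0.112 [-0.2097  0.112 ] [ 0.0331 -2.9662  3.2155]
0.118 [-0.2095  0.1129] [ -1.3191 -14.6809  11.1137]
84.3667
```

Run:
```python
from h import *
np.set_printoptions(precision=4,suppress=True)
im=cv2.imread("pics/top5.png")[:,:,::-1].copy()
P=[rect("top",c,.02) for c in cont(im,(384,170,460,236),lambda s,h:(h[...,1]<45)&(h[...,2]>105))]
P=[r for r in P if 110<r[1][0]<140]; print(P); assert len(P)==1
(px,py),_,a=P[0]
pick(px,py,.007,np.pi+a)
x,y=cab(-.21,.049)
lower(x,y,.032,CY+np.pi)
manip.open(); print(readout.current_finger_gap(),readout.current_force()); manip.servo_line([x,y,.2],vel=.15)
manip.move_pose([.30,-.3,.3],quat(CY+np.pi))
print(readout.current_clock())
big("top",(170,145,470,275),2.66,"par")
```

```text
[(array([ 0.5051, -0.393 ]), (123.92727661132812, 31.640329360961914), np.float64(-0.046922634720269585))]
gap 0.023682397895648945 [-0.7191  2.1697  0.9883]
lifted gap 0.023695815907997384 [ 0.0318 -0.6256 -3.6792]
down 0.02899999999999999 [0.5255 0.0956 0.0307] [-1.2133 -2.4856 11.6533]
0.091617539209731 [0.1864 0.0756 0.343 ]
101.8333
```

View pics/par.png

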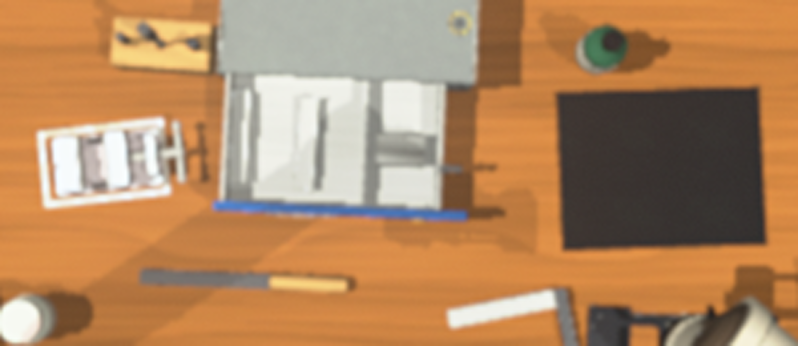

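Run:
```python
from h import *
np.set_printoptions(precision=4,suppress=True)
q=quat(CY+np.pi); Y=.01; Z=.054
manip.move_pose([*cab(-.335,Y),.25],q); manip.close(30)
manip.sleep(.2); f0=readout.current_force()
manip.servo_line([*cab(-.335,Y),Z],vel=.12); print(readout.current_tool_pos(),readout.current_force()-f0)
for x in np.arange(-.325,-.125,.005):
    manip.servo_line([*cab(x,Y),Z],vel=.08 if x<-.2 else .05); f=readout.current_force()-f0; t=tocab(readout.current_tool_pos()[:2])[0]
    if x>-.21 or x<-.3: print(round(x,3),t,f)
    if abs(f[0])>28: break
    if x<-.22 and abs(f[0])>12: print("early",x,f); break
manip.sleep(.3); print(readout.current_force()-f0)
manip.servo_line([*cab(x-.03,Y),Z],vel=.05)
manip.sleep(.3); manip.servo_line([*cab(x-.06,Y),Z],vel=.1)
manip.servo_line([*cab(x-.08,Y),.25],vel=.2)
manip.move_pose([.30,-.3,.3],q); manip.open()
print(readout.current_clock())
big("top",(170,85,470,275),2.66,"shut")
s=big("scene",(170,170,450,300),2.85,"shuts");
```

```text
[0.3972 0.0622 0.0544] [ 0.8335 -0.0404  0.1676]
-0.325 [-0.324  0.01 ] [0.4213 0.0208 0.0758]
-0.32 [-0.3197  0.0101] [ 0.4345 -0.6158 -0.3745]
-0.315 [-0.3146  0.0101] [ 0.7957  0.9205 -0.465 ]
-0.31 [-0.3097  0.0101] [ 0.7446  0.2998 -0.0277]
-0.305 [-0.3046  0.0101] [0.8437 0.1924 1.2169]
-0.21 [-0.2094  0.0101] [ 1.0026 -0.0442 -0.1698]
-0.205 [-0.2044  0.01  ] [ 0.8343  0.3764 -0.7231]
-0.2 [-0.1996  0.01  ] [-0.214  -0.5042 -0.1395]
-0.195 [-0.1952  0.0099] [-1.5487  0.5565 -1.5016]
-0.19 [-0.1901  0.01  ] [-1.8894 -0.4646 -1.7875]
-0.185 [-0.1851  0.01  ] [-1.7212  0.4953 -1.2477]
-0.18 [-0.18  0.01] [-1.9665 -0.1292 -1.1909]
-0.175 [-0.175  0.01 ] [-1.8709  0.7503 -1.5593]
-0.17 [-0.17  0.01] [-2.2521  0.2863 -0.3626]
-0.165 [-0.1665  0.01  ] [-6.2426  0.2081  3.062 ]
-0.16 [-0.1627  0.01  ] [-10.4521  -0.1559   4.4425]
-0.155 [-0.1561  0.0101] [-2.8235 -0.0366 -1.9549]
-0.15 [-0.1503  0.0101] [-4.3621  1.0431 -0.5786]
-0.145 [-0.1501  0.01  ] [-17.0088  -0.5951  11.1705]
-0.14 [-0.1503  0.0099] [-32.6788  -2.1813  24.5493]
[-33.0969  -1.839   24.2926]
122.175
```

View pics/shut.png

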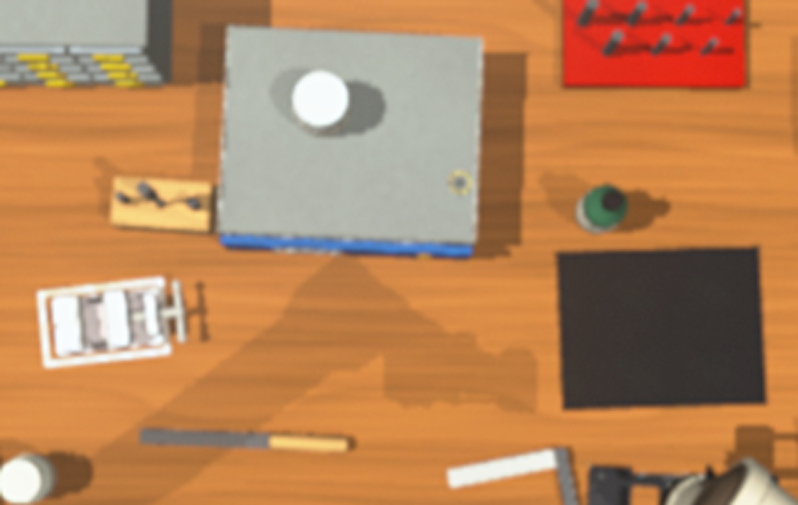

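View pics/shuts.png

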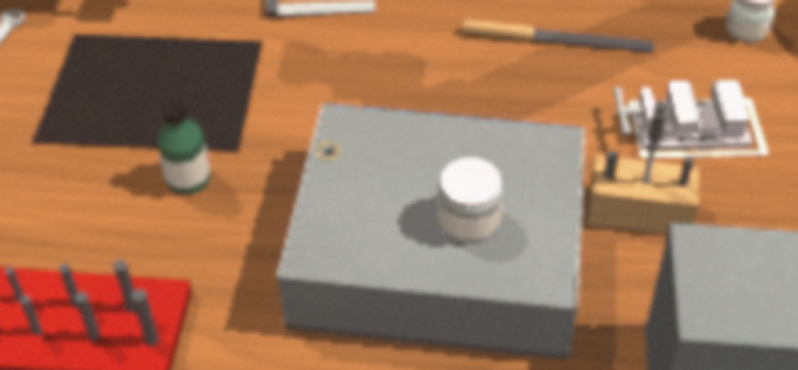

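The pictures show the drawer shut flush, the rod upright in its block and the vice in its outline, so I'm handing in.

Run:
```python
from bench import manip, readout, workorder, get_image, get_calibration
print(workorder.hand_in())
```

```text
the job is handed in; nothing more can be done
None
```

I handed the job in; the judge returned no verdict. The last pictures show the vice in its outline (about 4 mm off centre), the rod upright in its block and the drawer latched shut. Before closing, both parallels lay in the wide compartment and the one vee block stood in the narrow one.

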